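# Run the free printer bed under the print-head beam and brake it at the index mark

## Task

The drive belt is off this 3D printer, so its heavy bed slide rolls almost without friction: push the bed's right-hand end (seen from the robot) so that it runs to the left under the fixed print-head beam (the hand cannot follow it through there), catch it by its left-hand end on the other side and brake it softly, so that it stands still with its steel tongue in line with the blade of the index clamp on the near side rail, ready for the belt to go back on. Do not knock the bed, do not let it run into the buffers at the left end of the rails, do not touch the black print sheet or the prints on it, and leave the printer's index clamp and the other things on the bench alone; let go of the bed when it is standing at the mark.

Things in the scene. Friction and masses are not known exactly. Their poses are not given: they have to be found in the camera images.
- printer: the fixed printer, 290 mm wide (x), 715 mm long (y -265 to 450). Origin on the bench under the middle of the print-head beam; y is the bed's travel (to the robot's left), x points away from the robot. Side profiles at x -142 to -112 and 112 to 142 mm, tops at z 95; the bed runs between them in a channel, floor z 30, rails up to z 45 mm. All sizes are in this frame.
- beam_mid (a point): middle of the fixed print-head beam that crosses above the slide, printer (0, 0, 168) mm. The beam takes x -167 to 150, y -50 to 50, z 146 to 190 mm. The white print head on it takes x 55 to 121, y -60 to 60, z 141 to 270 mm; the column beyond takes x 142 to 242, y -65 to 65, up to z 414 mm.
- buffers (a point): midway between the faces of the two rubber buffers at the left end of the slide, printer (0, 410, 56) mm. The bed's left end face strikes them when the bed's centre is at y 280 mm. At the right end the bed stops at y -105 mm.
- bed: the bed slide, aluminium, 206 mm (x) by 260 mm (y). Origin at the centre of its top face, z 95 mm; it slides only along y. Flat end faces at y -130 and +130 mm from the origin, z 50 to 95 mm, are for pushing and braking. Nominal 2.0 kg (hidden, 0.75 to 1.6 times); friction 0.014 N plus 0.01 N s/m: it slows by only 4 to 10 mm/s each second.
- bed_left_end (a point): middle of the bed's left end face, (0, 130, -22) mm from the bed's origin: here it is caught and braked. Metal on hard fingers: contact above 10 N counts as a knock, and meeting the bed at a speed difference of some 35 mm/s already makes that much; below 20 mm/s is gentle.
- sheet_mid (a point): middle of the black print sheet on the bed, at (10, 0, 2) mm from the bed's origin; 176 x 236 mm, 2 mm thick, top at z 97 mm, with two grey printed brackets stuck on it (to z 129 mm); inset 12 mm from the bed's end faces. Not to be touched.
- bed_pointer (a point): tip of the steel tongue on the near edge of the bed, half way along the bed: at (-103, 0, 3) mm from the bed's origin
- index_clamp: steel clamp 34 x 36 mm with a brass thumbscrew (20 mm high) on top of the near side profile, left of the beam; its narrow blade points to the bed. Origin under its middle, in line with the blade; axes as the printer's. At the mark bed_pointer has the same printer y as this origin. Its place along the profile varies, 45 to 105 mm short of where the tongue would be with the bed on the buffers.
- spool: bystander: full filament spool lying flat, 190 mm across, 64 mm high, left of the printer; leave alone
- scraper: bystander: flat scraper, 200 mm, lying near the printer's near side; leave alone
- driver: bystander: screwdriver, 170 mm, lying on the near side; leave alone
- glue: bystander: glue bottle, 44 mm across, 100 mm high, beyond the printer; leave alone
- tip_cup: bystander: black cup, 72 mm across, 75 mm high, beyond the printer; leave alone
- caliper: bystander: caliper, 200 mm long, right of the printer; leave alone

How it is judged:
On the way:
1. the bed stands still at the index mark for one second (y of bed_pointer in the frame of index_clamp between -0.012 and 0.012 m and linear speed of bed below 0.01 m/s), for 1 s.
At the end, for the whole second after the job is handed in: the bed is released and at rest (under 10 mm/s) with its tongue within 12 mm of the index clamp's blade along the travel (all of step 1); the robot touches nothing.
It fails at once if the bed runs into the buffers at the left end (y of bed in the frame of printer above 0.278 m).
It fails at once if the bed is knocked (contact above 10 N) (contact force between any of the fingers, the arm and bed above 10 N).
It fails at once if the print sheet or a print is touched (contact force between any of the fingers, the arm and bed_c2 above 0.3 N or contact force between any of the fingers, the arm and bed_c3 above 0.3 N or contact force between any of the fingers, the arm and bed_c4 above 0.3 N or contact force between any of the fingers, the arm and bed_c5 above 0.3 N or contact force between any of the fingers, the arm and bed_c6 above 0.3 N).
It fails at once if the index clamp is struck (contact force between any of the fingers, the arm and index_clamp above 1 N).
It fails at once if a thing on the bench is disturbed (distance of any of spool, scraper, driver, glue, tip_cup, caliper from where it was at the start of the episode above 0.03 m or angle between any of glue, tip_cup's own z axis and vertical above 0.5 rad).
It also fails if it takes over 45 s, if anything falls off the work surface, if the arm or the gripper's body presses on something with over 40 N, if the wrist force passes 120 N, or if a joint passes its speed limit or range.

## Robot

A 6-joint arm with a two-finger parallel gripper is mounted at the origin on the work surface. World frame = base frame: x ahead of the robot, y to its left, z up, the work surface at z = 0. Lengths are in m, angles in rad, forces in N, time in s.
With the tool pointing down it reaches from about 0.25 to 0.725 m from the base axis. Payload 4 kg.
Tool frame: the origin (TCP) lies at the very end of the fingers, on their centre line; the grasp point (between the pads) lies 19 mm behind it; z points along the fingers, y is the line along which they close (so a half turn about z gives the same grasp; the last joint's range is limited). The gripper opens to 85 mm and grips with 20 to 120 N. Pads are 22 mm wide; open, the fingers measure 114 mm over their backs; the gripper's body (76 mm by 85 mm) begins 54 mm behind the grasp point. The pads swing forward as they close: fully open they stand 13 mm farther back than shut.
Start: joints at [1.233, 0.241, 0.005, 1.335, 0, 1.571], TCP at [0.166, 0.472, 0.209] pointing down, gripper open.
Joint ranges: [-2.72, 2.72], [-1.05, 1.87], [-1.09, 1.28], [-1.99, 2.15], [-1.42, 1.44], [-3.14, 3.14]. Speed limits (rad/s): [2.79, 2.79, 3.14, 3.14, 3.14, 3.14].

## Interface

Orientations are given as a unit quaternion [x, y, z, w].
In Python, from workcell import monitor, viewer, job gives the robot as it stands.
- The arm moves only by the tool arm_command, never from a script. Its argument "increments" is a list of rows, each an object of numbers: "dx", "dy", "dz": the shift along the tool's x, y, z in cm; "wx", "wy", "wz": the turn, a rotation vector about the tool's x, y, z in rad; "grip": the finger opening in cm, from 0 to 8.54. In form: [{"dx": .., "dy": .., "dz": .., "wx": .., "wy": .., "wz": .., "grip": ..}, ...]. A call has 1 to 10 rows; each row is the pose to reach, as a shift and turn from the pose commanded when the call began, along the tool's axes at that moment; what a row does not reach only later rows make up. A row lasts 1/10 s, in which the tool goes at most 50 mm and 8.59 degrees, less where a joint would pass 70% of its speed; a pose out of reach is approached as far as the arm can. A call with a gripper value outside its range is refused whole. The fingers move at their own pace and stop on an object; the grip force is fixed at half the most. Time passes only in rows, so rows that repeat a pose let the fingers close. It gives the time, the measured TCP pose, the force, the opening and the grip force at its end, in the units of the state.
- monitor.get_obs(): the state, without advancing time (a new reading comes with each control period).
- viewer.camera(name): name is "side" or "top" or "wrist"; returns (picture, depth): 480x640x3 uint8, red, green, blue; 480x640 float32, m along the optical axis (not along the pixel's ray), 0 where there is no reading.
- viewer.get_calibration(name): a dict with "fovy" (degrees; the focal length in pixels is half the picture's height over the tangent of half this angle, whatever the lens; pixels are square), "cx", "cy" (the principal point, pixels), "view" (4x4, takes a point from world to camera coordinates). Camera axes: x right, y up, looking along -z (the intrinsics and any distortion apply to the point x, -y, -z); pixel columns grow to the right and rows downward; lengths in m; the calibration is good to about 2 mm. The wrist camera is an equidistant fisheye: a pixel r from the principal point sees the ray r / f radians off the axis. A picture is of the moment at which its call begins: read the wrist's pose just before it. get_calibration takes no time and is no camera call; for the wrist camera it gives the pose at the moment of the call.
- job.job_done(): hands the job in; it is judged then, once.
The state is a dict: "clock": time; "joint_pos": joint angles; "joint_vel": joint speeds; "tau": joint torques, N m; "eef_pos": TCP position; "tool_rot": TCP orientation; "ft_force": force on the tool from outside, world axes, zero at the start; "ft_torque": the same for the moment, N m; "grip_width": finger opening in m; "grasp_force": force on a finger pad.
Only numpy, scipy, OpenCV 4.12 (cv2) and the standard library are available. Lean on these libraries where they do the work, as an engineer would, in place of code of your own. Each camera call takes 0.05 s, during which the arm holds its last target. There are 200 camera calls.

## Working session

There is one attempt and no reset: what is moved stays moved. The work goes in short steps, Python scripts to look and compute and a tool call to move; the robot and the scene stay as the last step left them, time stands still between calls to the robot, and variables do not carry over. Pictures are saved under pics/ and viewed, at most 10 in all, crops included, and the job is handed in when it is done.

Besides the shell and the picture viewer there is one more tool, called after "Call:" as name(argument=value, ...) on one line, values as JSON. arm_command: Moves the arm, as the interface text tells. Its arguments: {"type":"object","properties":{"increments":{"type":"array","items":{"type":"object","properties":{"dx":{"type":"number"},"dy":{"type":"number"},"dz":{"type":"number"},"wx":{"type":"number"},"wy":{"type":"number"},"wz":{"type":"number"},"grip":{"type":"number"}}}}},"required":["increments"]}

```bash
mkdir -p pics
cat > h.py <<'E'
import numpy as np, cv2
from workcell import monitor, viewer, job
def ray(c,u,v):
    f=240/np.tan(np.radians(c["fovy"])/2); V=np.array(c["view"]); R=V[:3,:3]; o=-R.T@V[:3,3]
    d=np.array([(u-c["cx"])/f,-(v-c["cy"])/f,-1.]); return o,R.T@d
def plane(c,u,v,z):
    o,d=ray(c,u,v); return o+d*(z-o[2])/d[2]
def pt(c,u,v,dep):
    o,d=ray(c,u,v); return o+d*dep
def cloud(c,dep):
    f=240/np.tan(np.radians(c["fovy"])/2); V=np.array(c["view"]); R=V[:3,:3]; o=-R.T@V[:3,3]
    u,v=np.meshgrid(np.arange(640),np.arange(480))
    d=np.stack([(u-c["cx"])/f,-(v-c["cy"])/f,-np.ones_like(u,float)],-1)
    return o+(d@R)*dep[...,None]
E
python3 - <<'E'
from h import *
print(monitor.get_obs())
for n in("top","side"):
    p,d=viewer.camera(n); cv2.imwrite(f"pics/{n}0.png",p[...,::-1]); np.save(n+"d.npy",d)
    c=viewer.get_calibration(n); print(n,c)
E
```

```text
{'clock': 0.0, 'joint_pos': array([1.23298606e+00, 2.41431790e-01, 3.74296846e-03, 1.33520204e+00,
       7.38395620e-08, 1.57079637e+00]), 'joint_vel': array([-0.00015395,  0.00165607,  0.00026673, -0.00111816,  0.00142389,
       -0.00026795]), 'tau': array([ 1.79400405e-05, -3.72318399e+01,  2.52406847e+01,  1.72386761e-02,
        1.65464928e-05, -1.58124404e-06]), 'eef_pos': array([0.16548883, 0.47110904, 0.20851076]), 'tool_rot': array([ 1.68103095e-01,  9.85768864e-01, -1.03235902e-03, -1.76085514e-04]), 'ft_force': array([-1.12227048, -0.19390026,  0.60775345]), 'ft_torque': array([ 0.00698273, -0.02528884,  0.00216041]), 'grasp_force': 0.0, 'grip_width': 0.08504850485750363}
top {'fovy': 43.170448863002186, 'cx': 313.70092865468456, 'cy': 238.991129896138, 'view': array([[-0.01756604, -0.99977315, -0.01204537,  0.02806673],
       [ 0.99811918, -0.01824212,  0.05852634, -0.53378886],
       [-0.05873279, -0.01099464,  0.99821319, -1.57212515],
       [ 0.        ,  0.        ,  0.        ,  1.        ]])}
side {'fovy': 44.37475918517392, 'cx': 325.7028614593618, 'cy': 254.45112483246663, 'view': array([[-0.96875415, -0.24788044,  0.00840706,  0.48751022],
       [ 0.19741214, -0.75011014,  0.63116023, -0.15466703],
       [-0.15014605,  0.61309874,  0.77560692, -1.59735705],
       [ 0.        ,  0.        ,  0.        ,  1.        ]])}
```

View pics/top0.png

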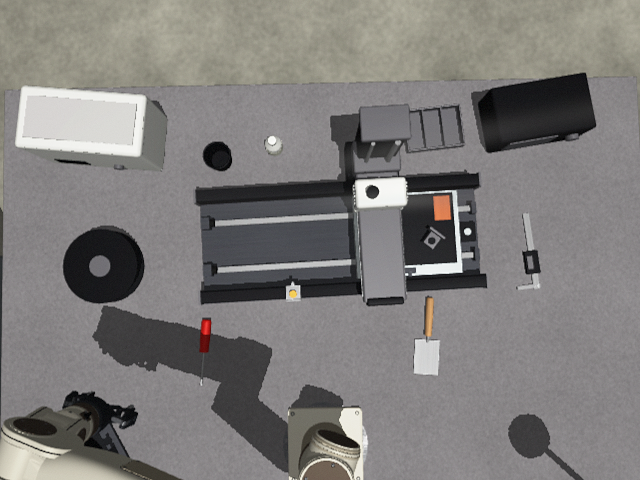

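View pics/side0.png

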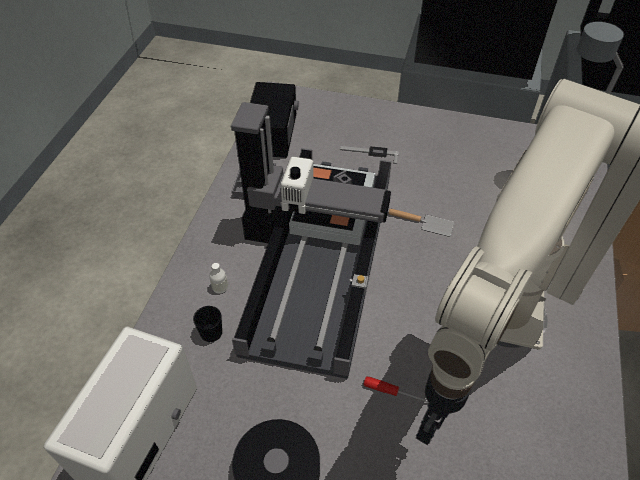

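The top view shows the printer at columns 195–487 and rows 175–305, with the beam at column 385. The bed's right end is at about column 462, the clamp's brass screw at (293,293), the driver at (205,350) and the scraper at (427,335). Next I'll measure them.

Run:
```python
from h import *
c=viewer.get_calibration("top"); d=np.load("topd.npy"); im=cv2.imread("pics/top0.png"); P=cloud(c,d)
cs=viewer.get_calibration("side"); ds=np.load("sided.npy"); ims=cv2.imread("pics/side0.png"); Ps=cloud(cs,ds)
# profile tops: dark at z~.095
z=P[...,2]; m=((abs(z-.095)<.008)).astype(np.uint8)
n,l,s,ce=cv2.connectedComponentsWithStats(m)
for i in range(1,n):
    if s[i,4]>300:
        q=P[l==i][:,:3]; print(s[i],q.mean(0),q.min(0),q.max(0)); print("  rect",cv2.minAreaRect((q[:,:2]*1000).astype(np.float32)))
# brass
for nm,I,Q,cc in(("top",im,P,c),("side",ims,Ps,cs)):
    h=cv2.cvtColor(I,cv2.COLOR_BGR2HSV); b=cv2.inRange(h,(15,120,100),(35,255,255))
    n,l,s,ce=cv2.connectedComponentsWithStats(b)
    for i in range(1,n):
        if s[i,4]>15: print(nm,"brass",s[i],ce[i],np.median(Q[l==i],0),plane(cc,*ce[i],.13))
w=cv2.inRange(cv2.cvtColor(im,cv2.COLOR_BGR2HSV),(0,0,190),(180,40,255))
n,l,s,ce=cv2.connectedComponentsWithStats(w)
for i in range(1,n):
    if s[i,4]>30: print("white",s[i],ce[i],np.median(P[l==i],0))
for r in (210,225,240,255,265):
    print(r,[(u,int(im[r,u].mean()),round(float(z[r,u]),3),round(float(P[r,u,1]),3)) for u in range(452,474,2)])
cv2.imwrite("pics/crop.png",cv2.resize(np.hstack([im[170:310,270:500]]),None,fx=3.4,fy=3.4,interpolation=cv2.INTER_CUBIC))
```

```text
[ 193  141  162   62 2133] [0.65985197 0.0985855  0.09482647] [ 0.62769173 -0.08599298  0.08701273] [0.77506528 0.31913794 0.10274075]
  rect ((701.5028076171875, 117.88765716552734), (130.6466827392578, 407.6072692871094), 2.4733235836029053)
[405 171  77  18 911] [ 0.67007924 -0.30903472  0.09473017] [ 0.65235191 -0.40260848  0.08705544] [ 0.69214246 -0.21301518  0.10296382]
  rect ((669.1377563476562, -308.08013916015625), (35.33701705932617, 188.49830627441406), 3.3416330814361572)
[ 401  190   62   86 4186] [ 0.54034877 -0.27363925  0.0966539 ] [ 0.4359493  -0.34885373  0.08709233] [ 0.64661665 -0.19989326  0.10299483]
  rect ((541.79052734375, -272.8348388671875), (207.134033203125, 143.6178741455078), 2.418055772781372)
[406 273  84  18 999] [ 0.41671687 -0.31133977  0.09497886] [ 0.39866081 -0.41374805  0.08703079] [ 0.4376155  -0.20747935  0.10289302]
  rect ((417.8721923828125, -310.3823547363281), (34.6570930480957, 206.0515594482422), 1.4170548915863037)
[ 198  282  164   23 1866] [0.39940993 0.10810428 0.09508339] [ 0.37336361 -0.09714939  0.0870169 ] [0.4238265  0.30766
[... 2768 characters left out ...]
68), (466, 38, 0.041, -0.373), (468, 35, 0.044, -0.377), (470, 37, 0.045, -0.382), (472, 32, 0.039, -0.389)]
255 [(452, 41, 0.093, -0.324), (454, 37, 0.098, -0.328), (456, 71, 0.095, -0.334), (458, 237, 0.095, -0.339), (460, 237, 0.093, -0.344), (462, 186, 0.045, -0.36), (464, 191, 0.048, -0.365), (466, 190, 0.043, -0.371), (468, 186, 0.047, -0.375), (470, 188, 0.043, -0.381), (472, 195, 0.044, -0.386)]
265 [(452, 237, 0.096, -0.323), (454, 236, 0.094, -0.329), (456, 235, 0.099, -0.332), (458, 235, 0.097, -0.338), (460, 235, 0.1, -0.342), (462, 140, 0.031, -0.363), (464, 85, 0.028, -0.369), (466, 85, 0.027, -0.374), (468, 86, 0.026, -0.379), (470, 85, 0.027, -0.384), (472, 85, 0.025, -0.39)]
```

View pics/crop.png

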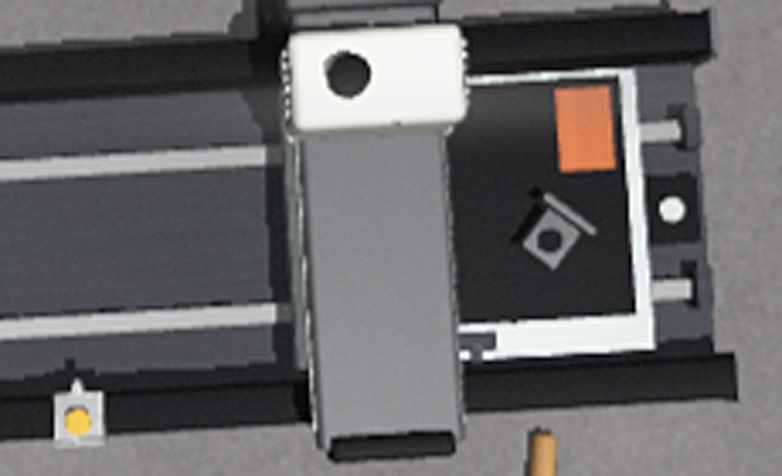

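The printer origin comes out at about (0.537, −0.140) m with a yaw of 0.041 rad. The bed centre is at y_p ≈ −73 mm and the clamp at y_p ≈ 216 mm, within its allowed 175–235. I'll raise the hand, close it and turn it so that tool x is printer +y.

Call:
arm_command(increments=[{"dz": -5,"wz": 0.15,"grip": 0},{"dz": -9,"wz": 0.3,"grip": 0},{"dx": -18.8,"dy": -22.2,"dz": -9,"wz": 1.192,"grip": 0},{"dx": -18.8,"dy": -22.2,"dz": -9,"wz": 1.192,"grip": 0},{"dx": -18.8,"dy": -22.2,"dz": -9,"wz": 1.192,"grip": 0},{"dx": -18.8,"dy": -22.2,"dz": -9,"wz": 1.192,"grip": 0},{"dx": -18.8,"dy": -22.2,"dz": -9,"wz": 1.192,"grip": 0},{"dx": -18.8,"dy": -22.2,"dz": -9,"wz": 1.192,"grip": 0},{"dx": -18.8,"dy": -22.2,"dz": -9,"wz": 1.192,"grip": 0},{"dx": -18.8,"dy": -22.2,"dz": -9,"wz": 1.192,"grip": 0}])

```text
validation failed for argument at $.in...
```

```bash
cat >> h.py <<'E'
TH=.0413; O=np.array([.537,-.140]); RP=np.array([[np.cos(TH),-np.sin(TH)],[np.sin(TH),np.cos(TH)]])
def toP(p): p=np.asarray(p); return np.r_[RP.T@(p[:2]-O),p[2]]
def st():
    from scipy.spatial.transform import Rotation as R
    o=monitor.get_obs(); M=R.from_quat(o["tool_rot"]).as_matrix(); b=M[:2,:2]
    print(round(o["clock"],2),"P mm",(toP(o["eef_pos"])*1000).round(1),"toolx in P",(RP.T@M[:2,0]).round(4),"zax",M[:,2].round(3),"F",o["ft_force"].round(1),"J",o["joint_pos"].round(2))
    return o,M
E
python3 -c "
from h import *
st()"
```

```text
0.1 P mm [-345.9  626.   208.6] toolx in P [-0.929   0.3701] zax [-0.001 -0.002 -1.   ] F [-0.7  0.2  0.3] J [1.23 0.24 0.   1.34 0.   1.57]
```

Call:
arm_command(increments=[{"dx": 0,"dy": 0,"dz": -5,"wx": 0,"wy": 0,"wz": 0.15,"grip": 0},{"dx": 0,"dy": 0,"dz": -9,"wx": 0,"wy": 0,"wz": 0.3,"grip": 0},{"dx": -18.8,"dy": -22.2,"dz": -9,"wx": 0,"wy": 0,"wz": 1.192,"grip": 0},{"dx": -18.8,"dy": -22.2,"dz": -9,"wx": 0,"wy": 0,"wz": 1.192,"grip": 0},{"dx": -18.8,"dy": -22.2,"dz": -9,"wx": 0,"wy": 0,"wz": 1.192,"grip": 0},{"dx": -18.8,"dy": -22.2,"dz": -9,"wx": 0,"wy": 0,"wz": 1.192,"grip": 0},{"dx": -18.8,"dy": -22.2,"dz": -9,"wx": 0,"wy": 0,"wz": 1.192,"grip": 0},{"dx": -18.8,"dy": -22.2,"dz": -9,"wx": 0,"wy": 0,"wz": 1.192,"grip": 0},{"dx": -18.8,"dy": -22.2,"dz": -9,"wx": 0,"wy": 0,"wz": 1.192,"grip": 0},{"dx": -18.8,"dy": -22.2,"dz": -9,"wx": 0,"wy": 0,"wz": 1.192,"grip": 0}])

```text
clock: 1.1
eef_pos: [0.2697, 0.1992, 0.2994]
tool_rot: [0.693, 0.721, 0.0, -0.0]
ft_force: [-0.3, 0.7, -0.3]
grip_width: -0.0002
grasp_force: 0.0
```

```bash
python3 -c "
from h import *
st()"
```

```text
1.1 P mm [-253.   350.   299.4] toolx in P [0.0028 1.    ] zax [-0.  0. -1.] F [-0.3  0.7 -0.3] J [ 0.64 -0.11 -0.15  1.54  0.    2.17]
```

Call:
arm_command(increments=[{"dx": -59,"dy": 23.3,"dz": 0,"wx": 0,"wy": 0,"wz": 0,"grip": 0},{"dx": -59,"dy": 23.3,"dz": 0,"wx": 0,"wy": 0,"wz": 0,"grip": 0},{"dx": -59,"dy": 23.3,"dz": 0,"wx": 0,"wy": 0,"wz": 0,"grip": 0},{"dx": -59,"dy": 23.3,"dz": 0,"wx": 0,"wy": 0,"wz": 0,"grip": 0},{"dx": -59,"dy": 23.3,"dz": 0,"wx": 0,"wy": 0,"wz": 0,"grip": 0},{"dx": -59,"dy": 23.3,"dz": 0,"wx": 0,"wy": 0,"wz": 0,"grip": 0},{"dx": -59,"dy": 23.3,"dz": 0,"wx": 0,"wy": 0,"wz": 0,"grip": 0},{"dx": -59,"dy": 23.3,"dz": 0,"wx": 0,"wy": 0,"wz": 0,"grip": 0},{"dx": -59,"dy": 23.3,"dz": 0,"wx": 0,"wy": 0,"wz": 0,"grip": 0},{"dx": -59,"dy": 23.3,"dz": 0,"wx": 0,"wy": 0,"wz": 0,"grip": 0}])

```text
clock: 2.1
eef_pos: [0.474, -0.2574, 0.2986]
tool_rot: [0.691, 0.723, 0.0, -0.0]
ft_force: [0.7, 0.2, 0.7]
grip_width: -0.0001
grasp_force: 0.0
```

```bash
python3 -c "
from h import *
st()"
```

```text
2.1 P mm [ -67.8 -114.7  298.6] toolx in P [-0.0035  1.    ] zax [-0.     0.001 -1.   ] F [0.7 0.2 0.7] J [-0.5   0.31  0.32  1.59  0.    1.03]
```

Call:
arm_command(increments=[{"dx": -13,"dy": 4.8,"dz": 0,"wx": 0,"wy": 0,"wz": 0,"grip": 0},{"dx": -13,"dy": 4.8,"dz": 0,"wx": 0,"wy": 0,"wz": 0,"grip": 0},{"dx": -13,"dy": 4.8,"dz": 0,"wx": 0,"wy": 0,"wz": 0,"grip": 0},{"dx": -13,"dy": 4.8,"dz": 5,"wx": 0,"wy": 0,"wz": 0,"grip": 0},{"dx": -13,"dy": 4.8,"dz": 9,"wx": 0,"wy": 0,"wz": 0,"grip": 0},{"dx": -13,"dy": 4.8,"dz": 13,"wx": 0,"wy": 0,"wz": 0,"grip": 0},{"dx": -13,"dy": 4.8,"dz": 17,"wx": 0,"wy": 0,"wz": 0,"grip": 0},{"dx": -13,"dy": 4.8,"dz": 19,"wx": 0,"wy": 0,"wz": 0,"grip": 0},{"dx": -13,"dy": 4.8,"dz": 19,"wx": 0,"wy": 0,"wz": 0,"grip": 0},{"dx": -13,"dy": 4.8,"dz": 19,"wx": 0,"wy": 0,"wz": 0,"grip": 0}])

```text
clock: 3.1
eef_pos: [0.5266, -0.3837, 0.109]
tool_rot: [0.691, 0.722, 0.0, -0.001]
ft_force: [-0.1, 0.6, 0.3]
grip_width: 0.0001
grasp_force: 0.0
```

```bash
python3 -c "
from h import *
st()
p,d=viewer.camera('side'); cv2.imwrite('pics/s1.png',p[...,::-1])
p,d=viewer.camera('top'); cv2.imwrite('pics/t1.png',cv2.resize(p[150:330,330:530,::-1],None,fx=3,fy=3)); c=viewer.get_calibration('top'); np.save('t1d.npy',d)
P=cloud(c,d)
# bed right-end: white strip cluster and fingers nearby
for r in range(205,262,8):
  g=p[r].mean(-1); print(r,[(u,int(g[u]),[int(k) for k in toP(plane(c,u,r,.095))*1000]) for u in range(452,464) if abs(g[u+1]-g[u-1])>60])
"
```

```text
3.1 P mm [ -20.4 -243.   109. ] toolx in P [-0.0026  1.    ] zax [-0.001  0.001 -1.   ] F [-0.1  0.6  0.3] J [-0.63  0.6   0.28  1.26  0.    0.9 ]
205 [(452, 30, [63, -190, 94]), (453, 101, [62, -193, 94])]
213 [(453, 39, [43, -191, 94]), (454, 99, [42, -194, 94]), (458, 55, [42, -204, 94])]
221 [(454, 71, [23, -192, 94]), (458, 94, [22, -202, 94])]
229 [(454, 36, [3, -191, 94]), (455, 104, [2, -193, 94]), (459, 56, [2, -203, 94])]
237 [(454, 29, [-16, -189, 94]), (455, 126, [-16, -192, 94]), (456, 231, [-17, -194, 94]), (459, 252, [-17, -202, 94]), (460, 118, [-17, -204, 94]), (461, 4, [-17, -207, 94])]
245 [(455, 22, [-36, -190, 94]), (456, 232, [-36, -193, 94]), (459, 239, [-37, -200, 94]), (460, 165, [-37, -203, 94]), (461, 74, [-37, -205, 94])]
253 [(455, 30, [-56, -189, 94]), (456, 128, [-56, -191, 94]), (457, 234, [-56, -194, 94]), (460, 241, [-57, -201, 94]), (461, 169, [-57, -204, 94])]
261 [(456, 20, [-76, -190, 94]), (457, 205, [-76, -192, 94]), (461, 222, [-77, -202, 94]), (462, 117, [-77, -205, 94])]
```

View pics/t1.png

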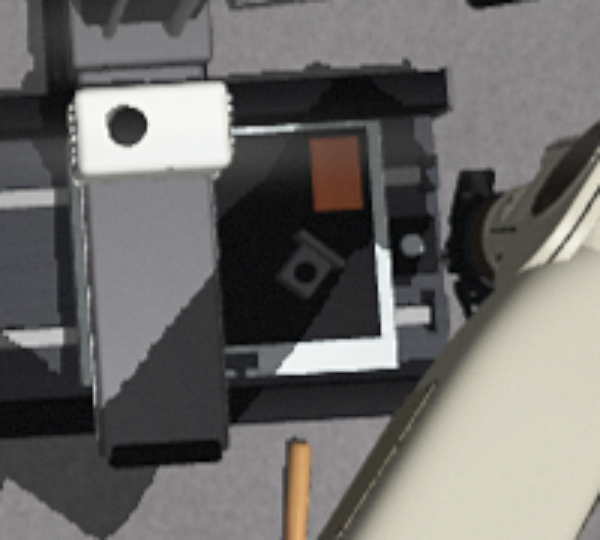

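View pics/s1.png

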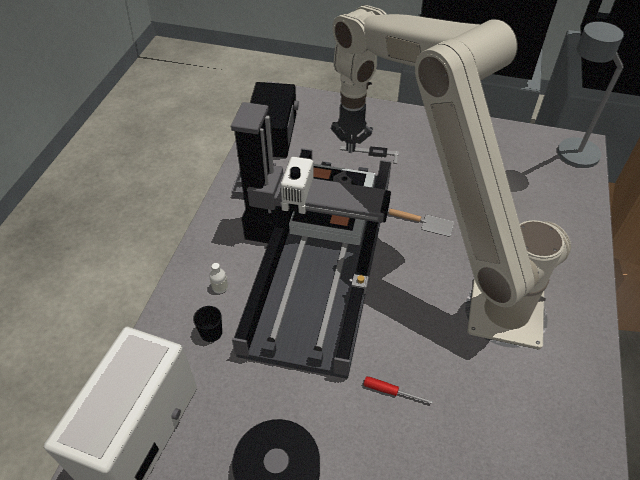

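The bed's right end face is at y_p ≈ −203, with the sheet edge at −192, which agrees with the 12 mm inset. The hand is 29 mm clear of it, so I'll descend and close the gap to about 6 mm.

Call:
arm_command(increments=[{"dx": 0.3,"dy": 0,"dz": 2,"wx": 0,"wy": 0,"wz": 0,"grip": 0},{"dx": 0.8,"dy": 0,"dz": 3.4,"wx": 0,"wy": 0,"wz": 0,"grip": 0},{"dx": 1.3,"dy": 0,"dz": 3.7,"wx": 0,"wy": 0,"wz": 0,"grip": 0},{"dx": 1.8,"dy": 0,"dz": 3.7,"wx": 0,"wy": 0,"wz": 0,"grip": 0},{"dx": 2.1,"dy": 0,"dz": 3.7,"wx": 0,"wy": 0,"wz": 0,"grip": 0},{"dx": 2.3,"dy": 0,"dz": 3.7,"wx": 0,"wy": 0,"wz": 0,"grip": 0},{"dx": 2.3,"dy": 0,"dz": 3.7,"wx": 0,"wy": 0,"wz": 0,"grip": 0}])

```text
clock: 3.9
eef_pos: [0.525, -0.3622, 0.0735]
tool_rot: [0.692, 0.722, 0.0, 0.001]
ft_force: [-0.3, 0.5, 1.2]
grip_width: -0.0001
grasp_force: 0.0
```

```bash
python3 -c "
from h import *
st()
c=viewer.get_calibration('wrist');p,d=viewer.camera('wrist'); cv2.imwrite('pics/w1.png',p[...,::-1]);print(c)
"
```

```text
3.9 P mm [ -21.1 -221.5   73.5] toolx in P [-1.e-04  1.e+00] zax [ 0.001 -0.001 -1.   ] F [-0.3  0.5  1.2] J [-0.6   0.59  0.18  1.16 -0.    0.93]
{'fovy': 65.70646984690485, 'cx': 319.055879136581, 'cy': 241.4175533297079, 'view': array([[ 0.9991208 ,  0.04189639,  0.00152087, -0.51042796],
       [-0.03986175,  0.96058657, -0.27510815,  0.36758466],
       [-0.01298697,  0.27480565,  0.96141208, -0.1399292 ],
       [ 0.        ,  0.        ,  0.        ,  1.        ]])}
```

View pics/w1.png

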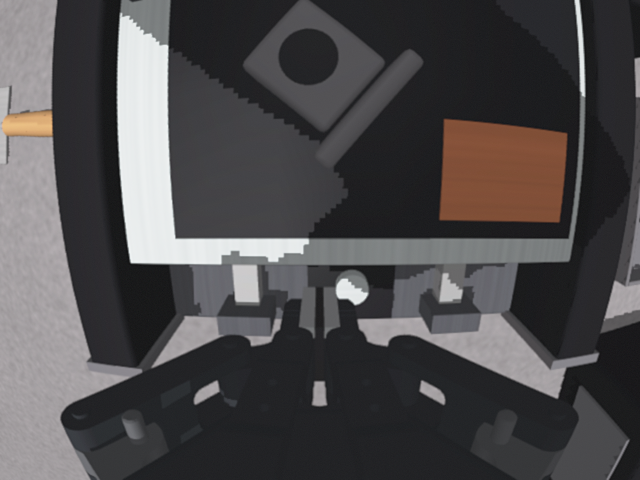

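The wrist view shows the fingers (320,290) just short of the bed's edge (row 262), with a gap of under about 10 mm. I'll approach at 12 mm/s.

Call:
arm_command(increments=[{"dx": 0.12,"dy": 0,"dz": 0,"wx": 0,"wy": 0,"wz": 0,"grip": 0},{"dx": 0.24,"dy": 0,"dz": 0,"wx": 0,"wy": 0,"wz": 0,"grip": 0},{"dx": 0.36,"dy": 0,"dz": 0,"wx": 0,"wy": 0,"wz": 0,"grip": 0},{"dx": 0.48,"dy": 0,"dz": 0,"wx": 0,"wy": 0,"wz": 0,"grip": 0},{"dx": 0.6,"dy": 0,"dz": 0,"wx": 0,"wy": 0,"wz": 0,"grip": 0},{"dx": 0.72,"dy": 0,"dz": 0,"wx": 0,"wy": 0,"wz": 0,"grip": 0},{"dx": 0.84,"dy": 0,"dz": 0,"wx": 0,"wy": 0,"wz": 0,"grip": 0}])

```text
clock: 4.65
eef_pos: [0.5241, -0.3536, 0.0724]
tool_rot: [0.692, 0.721, -0.0, -0.0]
ft_force: [-0.3, -0.5, 0.5]
grip_width: 0.0
grasp_force: 0.0
```

```bash
cat >> h.py <<'E'
def rend():
    o,M=st(); p,d=viewer.camera('top'); c=viewer.get_calibration('top'); R=[]
    for r in range(205,225,4):
        g=p[r].mean(-1); us=[u for u in range(380,463) if g[u]>1.5*g[u+1]+20 or False]
        if us: R.append(tuple((toP(plane(c,us[-1]+1,r,.095))*1000).round(0)[:2]))
    print(o["clock"],R)
E
python3 -c "
from h import *
rend();o=st()
c=viewer.get_calibration('wrist');p,d=viewer.camera('wrist'); g=p.mean(-1); print([int(x) for x in g[250:300,290]]); cv2.imwrite('pics/w2.png',cv2.resize(p[220:400,220:420,::-1],None,fx=3,fy=3))
"
```

```text
4.65 P mm [ -21.7 -212.9   72.4] toolx in P [3.e-04 1.e+00] zax [-0.  0. -1.] F [-0.3 -0.5  0.5] J [-0.59  0.58  0.16  1.15  0.    0.94]
4.65 [(np.float64(42.0), np.float64(-204.0)), (np.float64(22.0), np.float64(-205.0))]
4.7 P mm [ -21.8 -212.7   72.4] toolx in P [1.e-04 1.e+00] zax [-0.  0. -1.] F [-0.4  0.1 -1. ] J [-0.59  0.58  0.16  1.15  0.    0.94]
[66, 65, 66, 65, 66, 66, 66, 63, 47, 36, 68, 107, 128, 131, 129, 129, 129, 129, 129, 129, 129, 128, 129, 129, 129, 129, 128, 129, 129, 128, 128, 128, 128, 128, 125, 115, 107, 104, 104, 105, 104, 105, 104, 105, 104, 105, 106, 105, 93, 66]
```

View pics/w2.png

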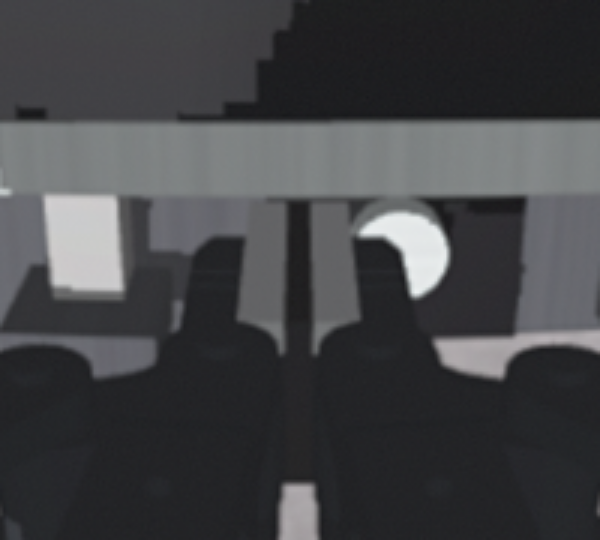

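Pads are about 1 mm from the face. Now I'll push, ramping to 80 mm/s and then backing off and lifting.

Call:
arm_command(increments=[{"dx": 0.1,"dy": 0,"dz": 0,"wx": 0,"wy": 0,"wz": 0,"grip": 0},{"dx": 0.3,"dy": 0,"dz": 0,"wx": 0,"wy": 0,"wz": 0,"grip": 0},{"dx": 0.6,"dy": 0,"dz": 0,"wx": 0,"wy": 0,"wz": 0,"grip": 0},{"dx": 1.0,"dy": 0,"dz": 0,"wx": 0,"wy": 0,"wz": 0,"grip": 0},{"dx": 1.5,"dy": 0,"dz": 0,"wx": 0,"wy": 0,"wz": 0,"grip": 0},{"dx": 2.1,"dy": 0,"dz": 0,"wx": 0,"wy": 0,"wz": 0,"grip": 0},{"dx": 2.8,"dy": 0,"dz": 0,"wx": 0,"wy": 0,"wz": 0,"grip": 0},{"dx": 3.6,"dy": 0,"dz": 0,"wx": 0,"wy": 0,"wz": 0,"grip": 0},{"dx": 4.4,"dy": 0,"dz": 0,"wx": 0,"wy": 0,"wz": 0,"grip": 0},{"dx": 4.0,"dy": 0,"dz": -3,"wx": 0,"wy": 0,"wz": 0,"grip": 0}])

```text
clock: 5.75
eef_pos: [0.519, -0.3097, 0.098]
tool_rot: [0.692, 0.722, -0.001, -0.006]
ft_force: [0.2, -0.1, -0.6]
grip_width: 0.0002
grasp_force: 0.0
```

```bash
python3 -c "
from h import *
o,M=st()
p,d=viewer.camera('top'); np.save('a.npy',p)
c=viewer.get_calibration('top')
# right end of bed by white strip; left end by depth left of beam
P=cloud(c,d); Q=(P.reshape(-1,3)[:,:2]-O)@RP
Q=np.c_[Q,P[...,2].ravel()]
for nm,m in (('R',(Q[:,1]<-60)&(Q[:,1]>-215)),('L',(Q[:,1]>50)&(Q[:,1]<260))):
  k=m&(abs(Q[:,0])<95)&(abs(Q[:,2]-.095)<.012); q=Q[k]; print(nm,k.sum(),np.percentile(q[:,1],[1,99]) if k.sum() else 0)
"
```

```text
5.75 P mm [ -25.  -168.8   98. ] toolx in P [-0.0017  1.    ] zax [-0.009  0.006 -1.   ] F [ 0.2 -0.1 -0.6] J [-0.54  0.52  0.12  1.18  0.    0.99]
R 0 0
L 0 0
```

Call:
arm_command(increments=[{"dx": 0,"dy": 0,"dz": -5,"wx": 0,"wy": 0,"wz": 0,"grip": 0},{"dx": 1,"dy": 0,"dz": -10,"wx": 0,"wy": 0,"wz": 0,"grip": 0},{"dx": 4,"dy": 0,"dz": -14,"wx": 0,"wy": 0,"wz": 0,"grip": 0},{"dx": 9,"dy": 0,"dz": -14,"wx": 0,"wy": 0,"wz": 0,"grip": 0},{"dx": 14,"dy": 0,"dz": -14,"wx": 0,"wy": 0,"wz": 0,"grip": 0},{"dx": 19,"dy": 0,"dz": -14,"wx": 0,"wy": 0,"wz": 0,"grip": 0},{"dx": 24,"dy": 0,"dz": -14,"wx": 0,"wy": 0,"wz": 0,"grip": 0},{"dx": 29,"dy": 0,"dz": -14,"wx": 0,"wy": 0,"wz": 0,"grip": 0},{"dx": 34,"dy": 0,"dz": -14,"wx": 0,"wy": 0,"wz": 0,"grip": 0},{"dx": 39,"dy": 0,"dz": -14,"wx": 0,"wy": 0,"wz": 0,"grip": 0}])

```text
clock: 6.8
eef_pos: [0.506, 0.0777, 0.2428]
tool_rot: [0.692, 0.721, 0.001, 0.0]
ft_force: [0.0, -0.7, -0.0]
grip_width: -0.0005
grasp_force: 0.0
```

```bash
cat >> h.py <<'E'
def bed(name='top'):
    o,M=st(); p,d=viewer.camera(name); c=viewer.get_calibration(name)
    P=cloud(c,d); Q=np.c_[(P.reshape(-1,3)[:,:2]-O)@RP,P[...,2].ravel()]
    for nm,a,b in (('R',-.215,-.06),('L',.052,.42)):
        k=(Q[:,1]>a)&(Q[:,1]<b)&(abs(Q[:,0]+.01)<.08)&(abs(Q[:,2]-.095)<.012); q=Q[k]*1000
        print(name,nm,k.sum(),np.percentile(q[:,1],[1,50,99]).round(1) if k.sum()>5 else 0)
    return p,d
E
python3 -c "
from h import *
p,d=bed(); cv2.imwrite('pics/t3.png',p[...,::-1])
p,d=bed('side'); cv2.imwrite('pics/s3.png',p[...,::-1])
"
```

```text
6.8 P mm [-22.  218.8 242.8] toolx in P [3.e-04 1.e+00] zax [ 0.001  0.    -1.   ] F [ 0.  -0.7 -0. ] J [0.15 0.25 0.11 1.42 0.   1.68]
top R 45 [-64.2 -62.9 -61.3]
top L 3179 [ 53.3 122.4 185.1]
6.85 P mm [-22.3 226.5 242.7] toolx in P [-0.0082  0.9999] zax [ 0.001  0.006 -1.   ] F [ 0.2  3.1 -0.5] J [0.16 0.25 0.11 1.42 0.01 1.68]
side R 0 0
side L 2302 [ 54.5 144.2 203.3]
```

View pics/s3.png

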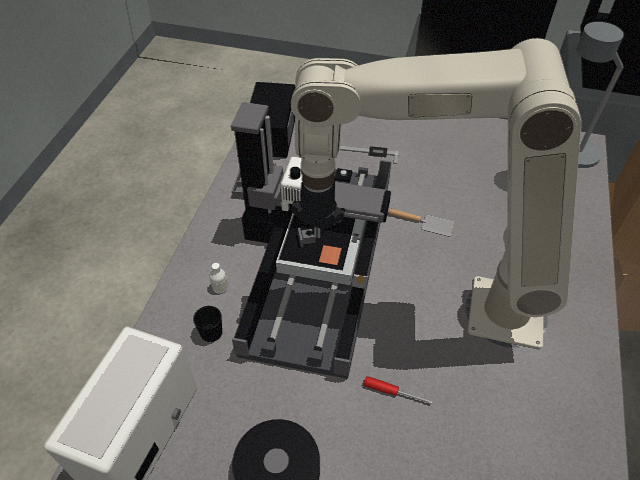

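The side view shows the bed emerging left of the beam with its front edge at about (315,275). The left end was at y_p ≈ 188 at t=6.8, moving at about 77 mm/s. I'll land the hand ahead of it.

Call:
arm_command(increments=[{"dx": 5,"dy": 0,"dz": 0,"wx": 0,"wy": 0,"wz": 0,"grip": 0},{"dx": 8.3,"dy": 0,"dz": 3,"wx": 0,"wy": 0,"wz": 0,"grip": 0},{"dx": 8.3,"dy": 0,"dz": 8,"wx": 0,"wy": 0,"wz": 0,"grip": 0},{"dx": 8.3,"dy": 0,"dz": 13,"wx": 0,"wy": 0,"wz": 0,"grip": 0},{"dx": 8.3,"dy": 0,"dz": 17,"wx": 0,"wy": 0,"wz": 0,"grip": 0}])

```text
clock: 7.4
eef_pos: [0.5018, 0.1582, 0.0701]
tool_rot: [0.692, 0.722, -0.001, -0.0]
ft_force: [0.6, 0.1, -0.7]
grip_width: 0.0002
grasp_force: 0.0
```

```bash
cat >> h.py <<'E'
def gap():
    o,M=st(); c=viewer.get_calibration('side'); p,d=viewer.camera('side')
    V=np.array(c["view"]);f=240/np.tan(np.radians(c["fovy"])/2)
    # front top edge of bed: scan along printer y at several x_p on plane z=.095, brightness profile
    for x in (-.06,-.07,.05,.06):
        ys=np.arange(.15,.38,.001); W=np.c_[(RP@np.c_[np.full_like(ys,x),ys].T).T+O,np.full_like(ys,.095),np.ones_like(ys)]
        q=W@V.T; u=f*q[:,0]/-q[:,2]+c["cx"]; v=-f*q[:,1]/-q[:,2]+c["cy"]
        g=cv2.remap(p.mean(-1).astype(np.float32),u.astype(np.float32)[None],v.astype(np.float32)[None],cv2.INTER_LINEAR)[0]
        dg=np.gradient(cv2.GaussianBlur(g[None],(1,1),0)[0]); k=np.argsort(-abs(dg))[:6]
        print(x,[(int(ys[i]*1000),int(dg[i])) for i in sorted(k)])
    return p
E
python3 -c "
from h import *
p,d=bed(); np.save('p4.npy',p)
p=gap(); cv2.imwrite('pics/s4.png',cv2.resize(p[200:380,200:420,::-1],None,fx=3,fy=3)); st()
"
```

```text
7.4 P mm [-22.8 299.4  70.1] toolx in P [-5.e-04  1.e+00] zax [-0.001 -0.    -1.   ] F [ 0.6  0.1 -0.7] J [ 0.31  0.39 -0.16  1.02 -0.    1.83]
top R 0 0
top L 4562 [ 54.8 150.6 241.8]
7.45 P mm [-27.5 297.9  63.7] toolx in P [-0.  1.] zax [-0.012 -0.004 -1.   ] F [-1.8 -0.6 -4.2] J [ 0.31  0.4  -0.17  1.01 -0.    1.83]
-0.06 [(161, 24), (162, 25), (163, 20), (222, -17), (223, -24), (224, -23)]
-0.07 [(288, 12), (289, 19), (290, 20), (293, -14), (296, -13), (297, -14)]
0.05 [(238, 14), (288, 13), (289, 13), (331, -18), (332, -20), (333, -14)]
0.06 [(236, 34), (237, 34), (238, 25), (249, -32), (250, -34), (251, -25)]
7.5 P mm [-27.1 297.9  66.9] toolx in P [3.e-04 1.e+00] zax [-0.012 -0.004 -1.   ] F [-1.4 -0.5 -0.3] J [ 0.3   0.4  -0.16  1.02 -0.    1.83]
```

View pics/s4.png

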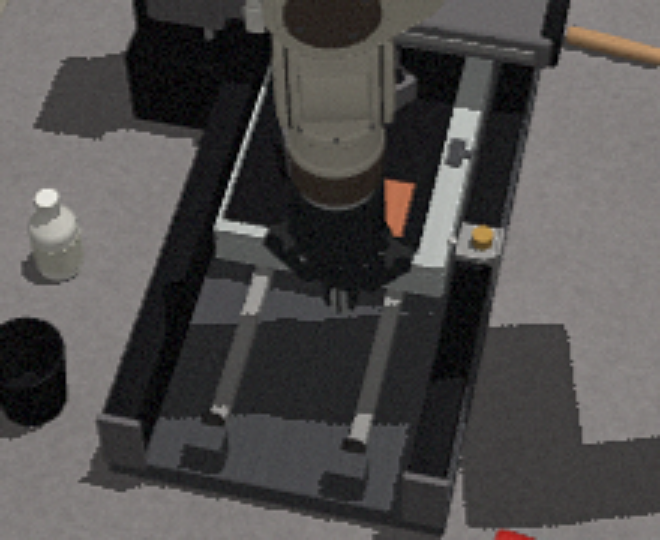

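The side view shows the bed's front rim at about crop (240,235) coming toward the fingers (340,298), with the clamp at (480,237). I'll refine the bed's speed offline from the saved pictures, which takes no robot time.

Run:
```python
from h import *
cs=viewer.get_calibration('side'); ct=viewer.get_calibration('top')
s3=cv2.imread('pics/s3.png').mean(-1); s4=np.zeros((480,640)); s4[200:380,200:420]=cv2.resize(cv2.imread('pics/s4.png'),(220,180),interpolation=cv2.INTER_AREA).mean(-1)
t3=cv2.imread('pics/t3.png').mean(-1); p4=np.load('p4.npy').mean(-1)
def prof(c,g,x,z):
    V=np.array(c["view"]);f=240/np.tan(np.radians(c["fovy"])/2)
    ys=np.arange(.06,.30,.0005); W=np.c_[(RP@np.c_[np.full_like(ys,x),ys].T).T+O,np.full_like(ys,z),np.ones_like(ys)]
    q=W@V.T; u=f*q[:,0]/-q[:,2]+c["cx"]; v=-f*q[:,1]/-q[:,2]+c["cy"]
    r=cv2.remap(g.astype(np.float32),u.astype(np.float32)[None],v.astype(np.float32)[None],cv2.INTER_LINEAR)[0]
    dg=np.convolve(np.gradient(r),np.ones(5)/5,'same'); return ys*1000,dg
for nm,c,g in(("top 6.80",ct,t3),("side6.85",cs,s3),("top 7.40",ct,p4),("side7.45",cs,s4)):
    for x in (-.08,-.07,.05,.06,.07,.08,.09):
        ys,d=prof(c,g,x,.095); ok=[i for i in range(2,len(d)-2) if abs(d[i])==abs(d[i-2:i+3]).max() and abs(d[i])>2.5]
        print(nm,x,[(float(ys[i]),round(float(d[i]),1)) for i in ok][-6:])
```

```text
top 6.80 -0.08 [(148.00000000000009, -3.5), (153.00000000000009, -3.5), (178.0000000000001, -11.8), (183.0000000000001, 15.3), (195.0000000000001, -15.3), (198.0000000000001, 21.3)]
top 6.80 -0.07 [(61.0, 3.5), (182.5000000000001, 15.2), (194.5000000000001, -18.1), (199.5000000000001, 22.6), (209.50000000000014, -6.6), (298.5000000000002, -2.6)]
top 6.80 0.05 [(193.0000000000001, 18.3), (198.0000000000001, 9.4), (208.00000000000014, -14.8), (213.00000000000014, 23.6), (225.00000000000014, -10.2), (228.00000000000014, 11.7)]
top 6.80 0.06 [(197.5000000000001, -5.6), (200.0000000000001, 6.2), (209.50000000000014, -20.3), (214.50000000000014, 16.8), (224.50000000000014, -13.6), (228.50000000000014, 7.4)]
top 6.80 0.07 [(191.5000000000001, -23.7), (196.5000000000001, 9.0), (211.50000000000014, -18.4), (214.50000000000014, 16.2), (226.50000000000014, -9.8), (229.50000000000014, 9.0)]
top 6.80 0.08 [(196.5000000000001, 9.6), (201.0000000000001, 5.3), (211.00000000000014, -13.0), (216.00000000000014, 15.2), (226.00000000000014, -6.8), (231.00000000000014, 4.6)]
top 6.80 0.09 [(195.500000000
[... 2852 characters left out ...]
2.9), (257.50000000000017, 4.6), (288.0000000000002, 5.2), (297.0000000000002, -3.3)]
side7.45 0.06 [(123.50000000000006, 2.8), (145.00000000000009, -2.9), (236.50000000000014, 14.4), (250.00000000000017, -13.0), (279.50000000000017, -6.5), (298.5000000000002, 4.2)]
side7.45 0.07 [(121.00000000000006, -4.2), (238.50000000000017, 13.9), (249.00000000000017, -12.5), (278.50000000000017, -5.9), (298.5000000000002, 5.6)]
side7.45 0.08 [(98.50000000000003, -3.1), (237.50000000000014, 17.6), (249.00000000000017, -7.3), (279.50000000000017, -3.7), (298.5000000000002, 2.6)]
side7.45 0.09 [(64.0, -2.7), (70.0, -3.4), (236.00000000000014, 13.7), (249.50000000000017, -12.2), (266.50000000000017, -2.9)]
```

The bed's left end is at y_p ≈ 252 at t=7.5, moving at 79 mm/s, and the finger face is at about 291. I'll wait 0.3 s, run up to 62 mm/s, and let the bed meet the fingers at a difference of about 17 mm/s.

Call:
arm_command(increments=[{"dx": 0,"dy": 0,"dz": 0,"wx": 0,"wy": 0,"wz": 0,"grip": 0},{"dx": 0,"dy": 0,"dz": 0,"wx": 0,"wy": 0,"wz": 0,"grip": 0},{"dx": 0,"dy": 0,"dz": 0,"wx": 0,"wy": 0,"wz": 0,"grip": 0},{"dx": 0.25,"dy": 0,"dz": 0,"wx": 0,"wy": 0,"wz": 0,"grip": 0},{"dx": 0.7,"dy": 0,"dz": 0,"wx": 0,"wy": 0,"wz": 0,"grip": 0},{"dx": 1.3,"dy": 0,"dz": 0,"wx": 0,"wy": 0,"wz": 0,"grip": 0},{"dx": 1.92,"dy": 0,"dz": 0,"wx": 0,"wy": 0,"wz": 0,"grip": 0},{"dx": 2.54,"dy": 0,"dz": 0,"wx": 0,"wy": 0,"wz": 0,"grip": 0},{"dx": 3.16,"dy": 0,"dz": 0,"wx": 0,"wy": 0,"wz": 0,"grip": 0},{"dx": 3.76,"dy": 0,"dz": 0,"wx": 0,"wy": 0,"wz": 0,"grip": 0}])

```text
clock: 8.5
eef_pos: [0.5014, 0.1966, 0.0723]
tool_rot: [0.692, 0.722, -0.0, -0.0]
ft_force: [0.8, -0.4, -0.6]
grip_width: -0.0003
grasp_force: 0.0
```

Call:
arm_command(increments=[{"dx": 0.52,"dy": 0,"dz": 0,"wx": 0,"wy": 0,"wz": 0,"grip": 0},{"dx": 0.95,"dy": 0,"dz": 0,"wx": 0,"wy": 0,"wz": 0,"grip": 0},{"dx": 1.28,"dy": 0,"dz": 0,"wx": 0,"wy": 0,"wz": 0,"grip": 0},{"dx": 1.51,"dy": 0,"dz": 0,"wx": 0,"wy": 0,"wz": 0,"grip": 0},{"dx": 1.64,"dy": 0,"dz": 0,"wx": 0,"wy": 0,"wz": 0,"grip": 0},{"dx": 1.69,"dy": 0,"dz": 0,"wx": 0,"wy": 0,"wz": 0,"grip": 0},{"dx": 1.69,"dy": 0,"dz": 0,"wx": 0,"wy": 0,"wz": 0,"grip": 0}])

```text
clock: 9.2
eef_pos: [0.5008, 0.2126, 0.0724]
tool_rot: [0.693, 0.721, -0.0, 0.0]
ft_force: [-0.5, -0.1, -0.4]
grip_width: 0.0001
grasp_force: 0.0
```

```bash
cat >> h.py <<'E'
def ends():
    """bed's left rim end and the clamp's blade, by brightness edges along y on known planes"""
    for nm in ('top','side','top'):
        o=monitor.get_obs(); p,_=viewer.camera(nm); c=viewer.get_calibration(nm); g=p.mean(-1)
        V=np.array(c["view"]);f=240/np.tan(np.radians(c["fovy"])/2)
        for x in (-.08,.06,.07,.08,.09):
            ys=np.arange(.2,.38,.0005); W=np.c_[(RP@np.c_[np.full_like(ys,x),ys].T).T+O,np.full_like(ys,.095),np.ones_like(ys)]
            q=W@V.T; u=f*q[:,0]/-q[:,2]+c["cx"]; v=-f*q[:,1]/-q[:,2]+c["cy"]
            r=cv2.remap(g.astype(np.float32),u.astype(np.float32)[None],v.astype(np.float32)[None],cv2.INTER_LINEAR)[0]
            d=np.convolve(np.gradient(r),np.ones(5)/5,'same')
            print(nm,round(o["clock"],2),x,[(round(float(ys[i]*1000),1),round(float(d[i]),1)) for i in range(2,len(d)-2) if abs(d[i])==abs(d[i-2:i+3]).max() and abs(d[i])>6][-4:])
        cv2.imwrite(f"pics/e_{nm}_{o['clock']:.2f}.png",p[...,::-1])
E
python3 -c "
from h import *
st();ends();st()"
```

```text
9.2 P mm [-21.6 353.8  72.4] toolx in P [5.e-04 1.e+00] zax [-0. -0. -1.] F [-0.5 -0.1 -0.4] J [ 0.4   0.42 -0.11  1.04 -0.    1.93]
top 9.2 -0.08 [(262.5, -6.1), (285.0, -15.5)]
top 9.2 0.06 [(257.0, -6.0), (262.0, -6.8), (332.0, 23.3), (344.5, -20.4)]
top 9.2 0.07 [(331.5, 19.4), (344.0, -35.4)]
top 9.2 0.08 [(333.5, 20.9), (343.5, -28.6)]
top 9.2 0.09 [(333.0, 21.2), (343.0, -22.3)]
side 9.25 -0.08 [(334.5, 8.7)]
side 9.25 0.06 [(334.0, 23.8), (346.5, -15.8)]
side 9.25 0.07 [(333.0, 22.7), (345.5, -18.4), (373.0, -6.4)]
side 9.25 0.08 [(335.0, 17.6), (344.5, -13.8), (372.5, -10.2)]
side 9.25 0.09 [(334.0, 22.8), (346.5, -12.4)]
top 9.3 -0.08 [(262.5, -6.5), (285.0, -17.9)]
top 9.3 0.06 [(332.0, 24.4), (344.5, -16.9)]
top 9.3 0.07 [(331.5, 21.1), (344.0, -30.1)]
top 9.3 0.08 [(331.5, 16.9), (343.5, -27.9)]
top 9.3 0.09 [(333.0, 20.7), (343.0, -23.5)]
9.35 P mm [-21.6 353.7  72.4] toolx in P [6.e-04 1.e+00] zax [-0. -0. -1.] F [ 0.2 -0.5  0.1] J [ 0.4   0.42 -0.11  1.04 -0.    1.93]
```

The bed has come to rest against the fingers with its left end at y_p ≈ 344–345, so its centre is at 214–215. Now I'll check the tongue against the blade.

Run:
```python
import cv2,glob
im=cv2.imread(sorted(glob.glob('pics/e_side*'))[-1]); cv2.imwrite('pics/cl.png',cv2.resize(im[235:335,310:410],None,fx=6,fy=6,interpolation=cv2.INTER_CUBIC))
```

```text
(no output)
```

View pics/cl.png

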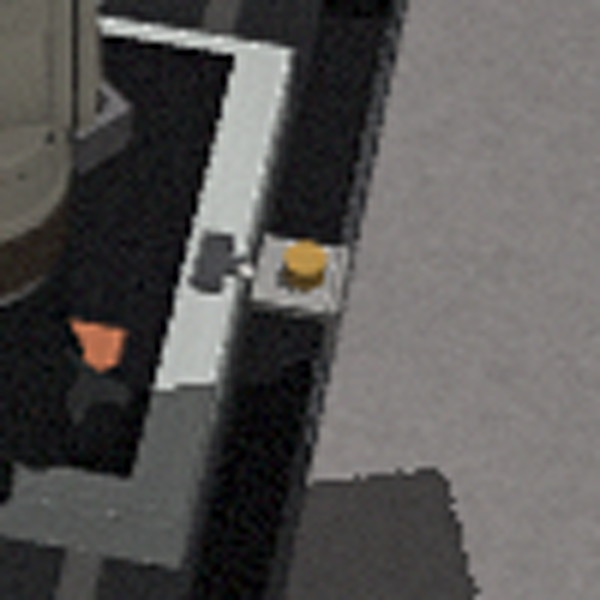

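Call:
arm_command(increments=[{"dx": 0,"dy": 0,"dz": 0,"wx": 0,"wy": 0,"wz": 0,"grip": 0},{"dx": 0,"dy": 0,"dz": 0,"wx": 0,"wy": 0,"wz": 0,"grip": 0},{"dx": 0,"dy": 0,"dz": 0,"wx": 0,"wy": 0,"wz": 0,"grip": 0},{"dx": 0,"dy": 0,"dz": 0,"wx": 0,"wy": 0,"wz": 0,"grip": 0},{"dx": 0,"dy": 0,"dz": 0,"wx": 0,"wy": 0,"wz": 0,"grip": 0},{"dx": 0,"dy": 0,"dz": 0,"wx": 0,"wy": 0,"wz": 0,"grip": 0},{"dx": 0,"dy": 0,"dz": 0,"wx": 0,"wy": 0,"wz": 0,"grip": 0},{"dx": 0,"dy": 0,"dz": 0,"wx": 0,"wy": 0,"wz": 0,"grip": 0}])

```text
clock: 10.15
eef_pos: [0.5008, 0.2128, 0.0724]
tool_rot: [0.692, 0.721, -0.0, -0.0]
ft_force: [0.7, 0.1, 0.2]
grip_width: -0.0
grasp_force: 0.0
```

```bash
python3 -c "
from h import *
ends();st()" | grep -v -- -0.08
```

```text
top 10.15 0.06 [(259.5, -6.5), (332.0, 22.8), (342.0, -28.3)]
top 10.15 0.07 [(331.5, 23.3), (342.0, -21.7)]
top 10.15 0.08 [(331.0, 22.7), (343.5, -18.1)]
top 10.15 0.09 [(330.5, 18.9), (343.0, -27.0)]
side 10.2 0.06 [(334.0, 21.7), (343.5, -12.2), (371.0, -8.1)]
side 10.2 0.07 [(333.0, 22.8), (345.5, -12.9), (370.5, -6.7)]
side 10.2 0.08 [(332.0, 21.8), (344.5, -19.0)]
side 10.2 0.09 [(332.0, 14.9), (344.0, -14.7)]
top 10.25 0.06 [(259.5, -6.5), (332.0, 22.9), (342.0, -27.9)]
top 10.25 0.07 [(331.5, 23.7), (342.0, -21.7)]
top 10.25 0.08 [(331.0, 22.8), (343.5, -18.1)]
top 10.25 0.09 [(330.5, 18.5), (343.0, -27.1)]
10.3 P mm [-21.6 354.   72.4] toolx in P [3.e-04 1.e+00] zax [ 0.  0. -1.] F [ 0.6 -0.3  0.4] J [ 0.4   0.42 -0.11  1.04  0.    1.93]
```

The tongue (crop (240,265)) points straight at the blade (250,270), and the bed is standing. Now I'll back the hand off and lift it.

Call:
arm_command(increments=[{"dx": 0.3,"dy": 0,"dz": 0,"wx": 0,"wy": 0,"wz": 0,"grip": 0},{"dx": 1,"dy": 0,"dz": 0,"wx": 0,"wy": 0,"wz": 0,"grip": 0},{"dx": 2.5,"dy": 0,"dz": 0,"wx": 0,"wy": 0,"wz": 0,"grip": 0},{"dx": 3,"dy": 0,"dz": -3,"wx": 0,"wy": 0,"wz": 0,"grip": 0},{"dx": 3,"dy": 0,"dz": -7,"wx": 0,"wy": 0,"wz": 0,"grip": 0},{"dx": 3,"dy": 0,"dz": -11,"wx": 0,"wy": 0,"wz": 0,"grip": 0},{"dx": 3,"dy": 0,"dz": -14,"wx": 0,"wy": 0,"wz": 0,"grip": 0},{"dx": 3,"dy": 0,"dz": -15,"wx": 0,"wy": 0,"wz": 0,"grip": 0},{"dx": 3,"dy": 0,"dz": -15,"wx": 0,"wy": 0,"wz": 0,"grip": 0},{"dx": 3,"dy": 0,"dz": -15,"wx": 0,"wy": 0,"wz": 0,"grip": 0}])

```text
clock: 11.3
eef_pos: [0.4988, 0.243, 0.2208]
tool_rot: [0.692, 0.722, -0.001, -0.0]
ft_force: [-0.9, -0.4, -0.6]
grip_width: 0.0
grasp_force: 0.0
```

```bash
python3 -c "
from h import *
ends();st()" | grep -v -- -0.08
```

```text
top 11.3 0.06 [(259.5, -6.2), (332.0, 22.6), (342.0, -18.3), (372.0, -10.5)]
top 11.3 0.07 [(331.5, 23.6), (342.0, -18.6), (376.5, -6.6)]
top 11.3 0.08 [(331.0, 23.6), (343.5, -17.9)]
top 11.3 0.09 [(330.5, 19.3), (343.0, -26.9)]
side 11.35 0.06 [(334.0, 21.7), (343.5, -12.3), (371.0, -8.3)]
side 11.35 0.07 [(333.0, 23.7), (345.5, -12.6), (370.5, -6.2)]
side 11.35 0.08 [(332.0, 21.2), (344.5, -19.2), (372.5, -6.4)]
side 11.35 0.09 [(332.0, 14.6), (344.0, -13.9)]
top 11.4 0.06 [(259.5, -6.7), (332.0, 22.8), (342.0, -18.5), (372.0, -10.2)]
top 11.4 0.07 [(331.5, 23.7), (342.0, -18.8)]
top 11.4 0.08 [(331.0, 23.0), (343.5, -18.3)]
top 11.4 0.09 [(330.5, 18.4), (343.0, -27.3)]
11.45 P mm [-22.6 383.7 220.2] toolx in P [3.e-04 1.e+00] zax [-0.004 -0.002 -1.   ] F [-0.4  0.5 -0.3] J [0.45 0.35 0.18 1.41 0.   1.98]
```

The bed is at rest at the mark and hasn't moved since the release, so I'll hand the job in.

```bash
python3 -c "
from h import *
print(job.job_done())"
```

```text
the job is handed in; nothing more can be done
None
```

The job is handed in: the bed was pushed under the beam, caught softly and released, standing still with its tongue about 2–3 mm from the index blade (limit 12 mm); no verdict was returned.

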